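# Set a stair-gate pressure arm to its length mark and clamp it

## Task

The stair gate's spring-loaded arm lies in its wooden setting jig. Slide its sleeve in against the spring, cam lever still open, until the white flange is in line with the red pointer; keep it there for a moment, then, still holding it at the pointer, slide the orange cam lever fully closed against the collar. Finish while still gripping the collar and closed lever at the mark (I will put the locking screw in; the sleeve springs back if you let go), and leave the pointer and everything else on the console alone.

Things in the scene. Friction and masses are not known exactly. Their poses are not given: they have to be found in the camera images.
- gate_arm: Fixed jig: oak board 360 x 180 x 20 mm with a level 18 mm rod along this frame's x axis, 70 mm above the console. Origin on the console below the rod axis (board x -170 to +190, y -110 to +70 mm); z is up. +x is the push-in direction, towards the grey end bracket (x +148 to +182, 105 mm high). On the board at y -95 a scale rail, top 32 mm above the console.
- sleeve: Sliding sleeve (leg), 0.2-0.45 kg, axes as the jig, origin on the rod axis in mid-flange. Slides only along x, 90 mm in. A spring pushes it out to its stop at -x, where it starts: 4 N there, 0.6 N more per 10 mm in; it springs back if let go, even with the lever closed. Parts along x: flange, grey collar -4 to -48 mm, white 26 mm tube to -141, black 52 mm rubber foot to -154.
- flange (a point): On the rod axis, mid-thickness of the sleeve's white flange, axes as the jig. The flange is an upright plate 8 mm thick (x), 130 mm wide (y +-65), z -27 to +3 mm (to +22 over the collar, y +-12). Open fingers that come down close behind it, either side of collar and lever, can push it along +x with their sides and then close across y.
- collar (a point): Middle of the grey collar, on the rod axis, 26 mm behind (-x of) the middle of the flange, axes as the jig. Collar 44 mm long (x), 24 mm wide (y +-12), 44 mm high (z +-22); 28 mm free below it down to the board. With the closed lever it is 34 mm wide across y (-22 to +12 mm), with the lever fully open 49 mm (-37 to +12).
- mark (a point): 2 mm over the middle of the top edge of the red pointer's blade (4 mm thick), 70 mm above the console at the jig's y -89 mm; axes as the jig. The flange is at the mark when its middle has the same jig x as this point. The pointer stays put but can be knocked along its rail (12 N); its blade reaches in to y -73 mm, 40 to 68 mm above the console.
- cam_lever (a joint): Cam lever opening in m: 0 closed (flat on the collar's -y face), 0.015 fully open; starts 0.011 to 0.015 open. It slides straight along the jig's y, closing towards +y, stays where it is left, and takes about 2.5 N to move. It rides on the sleeve.
- lever_pad (a point): Middle of the outer (-y) face of the orange cam lever, at the rod's height; axes as the jig. The lever is a plate 36 mm long (x), 10 mm thick (y), 40 mm high (z +-20), centred 26 mm behind the middle of the flange, on the collar's -y side (the scale rail's side).
- spare_foot: Bystander: loose black rubber disc, 36 mm diameter, 20 mm high, on the jig board near its bracket end (+y side). Origin at the centre of its underside.
- candle: Bystander: amber glass candle jar with a brass lid, 68 mm diameter, 85 mm high, beyond the jig. Origin under its centre.
- vase: Bystander: round terracotta-coloured candle holder, 90 mm diameter, 80 mm high, beyond the jig. Origin under its centre.
- photo_frame: Bystander: white standing picture frame 174 mm wide, 215 mm high, foot 68 mm deep, beyond the jig. Origin at the underside below the frame plane.
- mug: Bystander: white mug, 80 mm diameter, 90 mm high, to the robot's left. Origin under its centre.
- tape_measure: Bystander: yellow tape measure 70 x 36 x 60 mm to the robot's right. Origin under its centre.
- screwdriver: Bystander: screwdriver lying to the robot's right. Origin at its underside.

How it is judged:
By the outcome, as a careful person would: the job done as asked, in the order asked, and still so for the second after the job is handed in, while the arm keeps its last pose, push and grip.
It also fails if it takes over 32 s, if anything falls off the work surface, if the arm or the gripper's body presses on something with over 40 N, if the wrist force passes 120 N, or if a joint passes its speed limit or range.

## Robot

A 6-joint arm with a two-finger parallel gripper is mounted at the origin on the work surface. World frame = base frame: x ahead of the robot, y to its left, z up, the work surface at z = 0. Lengths are in m, angles in rad, forces in N, time in s.
With the tool pointing down it reaches from about 0.35 to 0.85 m from the base axis. Payload 8.1 kg.
Tool frame: the origin (TCP) lies on the centre line of the jaws, within the pads' length; the fingertips stand 17 mm ahead of it and the grasp point (between the pads) lies 2 mm behind it; z points along the fingers, y is the line along which they close (so a half turn about z gives the same grasp; the last joint's range is limited). The gripper opens to 93 mm and grips with 3 to 60 N. Pads are 15 mm wide; open, the fingers measure 128 mm over their backs; the gripper's body (75 mm by 188 mm) begins 65 mm behind the grasp point.
Start: joints at [-1.425, 0.13, 1.488, -0, 1.523, -0.085], TCP at [0.137, -0.584, 0.236] pointing down, gripper open.
Joint ranges: [-2.96, 2.96], [-0.89, 2.26], [0.02, 2.5], [-1.34, 4.48], [0, 2.73], [-2.66, 2.66]. Speed limits (rad/s): [2.39, 2.39, 2.79, 3.14, 3.14, 3.14].

## Interface

Orientations are given as a rotation vector (axis times angle).
In Python, from plant import status, eyes, robot gives the robot as it stands. The module is installed in compiled form; this text tells all that it offers.
- The arm moves only by the tool servo_tool, never from a script. Its argument "plan" is text: rows parted by semicolons, each of 4 numbers parted by spaces: the shift along the tool's x, y, z in m, then the turn about the tool's z in degrees. A call has 1 to 12 rows; each row is the pose to reach, as a shift and turn from the pose commanded when the call began, along the tool's axes at that moment; what a row does not reach only later rows make up. A row lasts 1/12 s, in which the tool goes at most 41.7 mm and 7.16 degrees, less where a joint would pass 70% of its speed; a pose out of reach is approached as far as the arm can. A call with a gripper value outside its range is refused whole. "grip" is the closure, from -1 (fully open) to 1 (shut), set as the call begins (left out, the last holds). The fingers move at their own pace and stop on an object; "grip_force" is the grip in N (left out, the last holds). Time passes only in rows, so rows that repeat a pose let the fingers close. It gives the time, the measured TCP pose, the force, the opening and the grip force at its end, in the units of the state.
- status.read_state(): the state, without advancing time (a new reading comes with each control period).
- eyes.read_camera(name): name is "side" or "top"; returns a dict with "image" (420x560x3 uint8, blue, green, red), "fovy" (degrees; the focal length in pixels is half the picture's height over the tangent of half this angle, whatever the lens; pixels are square), "cx", "cy" (the principal point, pixels), "k1" (the pictures are not rectified: a ray, as slopes to the right and down, at radius r is drawn at 1 + k1 r^2 times it, then the intrinsics apply), "world_from_camera" (4x4, takes a point from camera to world coordinates). Camera axes: x right, y down, z forward; pixel columns grow to the right and rows downward; lengths in m; the calibration is good to about 2 mm. A picture is of the moment at which its call begins. There is no depth.
- robot.close_job(): hands the job in; it is judged then, once.
The state is a dict: "t": time; "q": joint angles; "dq": joint speeds; "joint_torque": joint torques, N m; "tool_pos": TCP position; "orientation": TCP orientation; "force": force on the tool from outside, world axes, zero at the start; "wrist_torque": the same for the moment, N m; "opening": finger opening in m; "gripper_force": force on a finger pad.
Only numpy, scipy, OpenCV 4.12 (cv2) and the standard library are available. Lean on these libraries where they do the work, as an engineer would, in place of code of your own. Each camera call takes 0.05 s, during which the arm holds its last target. There are 200 camera calls.

## Working session

There is one attempt and no reset: what is moved stays moved. The work goes in short steps, Python scripts to look and compute and a tool call to move; the robot and the scene stay as the last step left them, time stands still between calls to the robot, and variables do not carry over. Pictures are saved under pics/ and viewed, at most 10 in all, crops included, and the job is handed in when it is done.

Besides the shell and the picture viewer there is one more tool, called after "Emit:" by a JSON object that holds its "method" and its "body", one argument or row to a line. servo_tool: Moves the arm, as the interface text tells. Its arguments: {"type":"object","properties":{"plan":{"type":"string"},"grip":{"type":"number"},"grip_force":{"type":"number"}},"required":["plan"]}

```bash
mkdir -p pics; cat > h.py <<'E'
import numpy as np, cv2
from plant import status, eyes, robot
def cam(n):
    c=eyes.read_camera(n); h=c["image"].shape[0]
    f=h/2/np.tan(np.radians(c["fovy"])/2); c["f"]=f; return c
def ray(c,u,v):
    d=np.array([(u-c["cx"])/c["f"],(v-c["cy"])/c["f"]]); s=d.copy()
    for _ in range(30): s=d/(1+c["k1"]*(s@s))
    T=c["world_from_camera"]; return T[:3,3],T[:3,:3]@np.array([*s,1])
def atz(c,u,v,z):
    o,d=ray(c,u,v); return o+d*(z-o[2])/d[2]
def proj(c,p):
    T=np.linalg.inv(c["world_from_camera"]); q=T[:3,:3]@np.asarray(p)+T[:3,3]; s=q[:2]/q[2]
    s=s*(1+c["k1"]*(s@s)); return s*c["f"]+[c["cx"],c["cy"]]
E
python3 - <<'E'
from h import *
for n in("side","top"):
    c=cam(n); cv2.imwrite(f"pics/{n}0.png",c["image"]); print(n,c["f"],c["cx"],c["cy"],c["k1"],c["world_from_camera"].round(3))
s=status.read_state(); print(s["t"],s["tool_pos"],s["orientation"],s["opening"],s["force"])
E
```

```text
side 435.2722376369216 281.14452014263 208.62964628067806 -0.06599982374783488 [[ 0.986 -0.065  0.153  0.422]
 [-0.165 -0.484  0.859 -1.01 ]
 [ 0.018 -0.873 -0.488  0.656]
 [ 0.     0.     0.     1.   ]]
top 451.71358372343786 278.03726667868233 212.3983368418309 -0.021448698307168133 [[ 0.024 -0.997  0.078  0.444]
 [-1.    -0.024  0.002 -0.002]
 [ 0.    -0.078 -0.997  1.662]
 [ 0.     0.     0.     1.   ]]
0.1 [ 0.13721395 -0.58360621  0.23468836] [-3.11906558e+00 -3.61513700e-01  5.54036847e-05] 0.09311603281580383 [ 0.7460402  -0.1903011  -0.14466458]
```

View pics/top0.png

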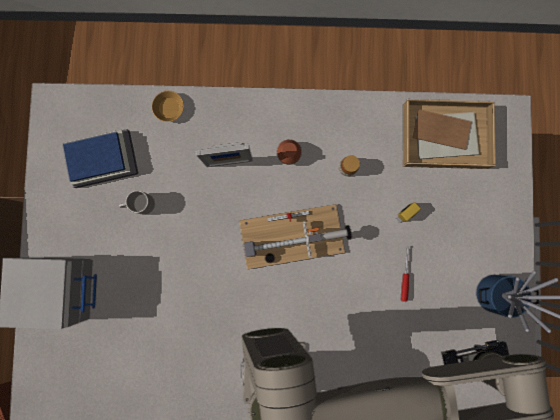

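View pics/side0.png

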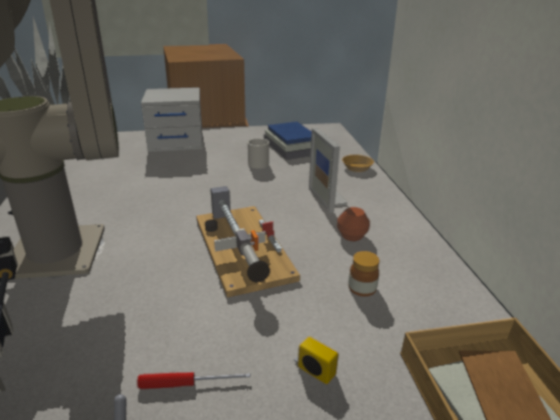

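The top view shows the jig at about (295,237) with push-in to the left (world +y); the rail and red pointer are at (290,215) on the far side. The side view shows the jig at (245,248). I'll zoom in on both.

```bash
python3 - <<'E'
import cv2
a=cv2.imread("pics/top0.png")[195:280,230:390]; b=cv2.imread("pics/side0.png")[175:305,185:310]
cv2.imwrite("pics/top0c.png",cv2.resize(a,None,fx=5,fy=5,interpolation=cv2.INTER_CUBIC))
cv2.imwrite("pics/side0c.png",cv2.resize(b,None,fx=4.5,fy=4.5,interpolation=cv2.INTER_CUBIC))
E
```

```text
(no output)
```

View pics/top0c.png

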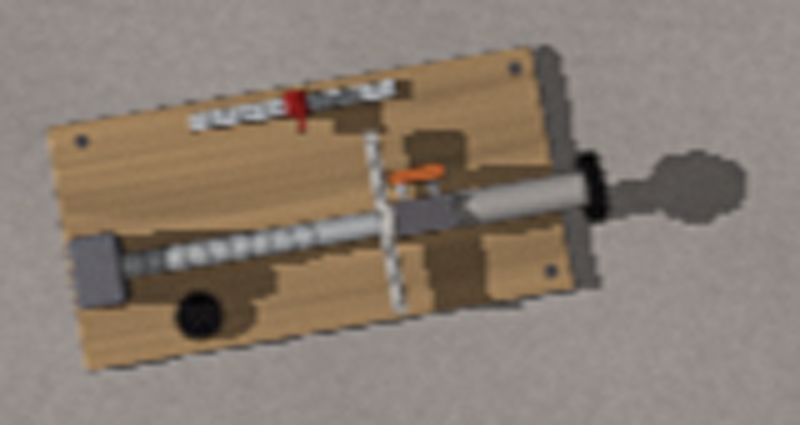

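View pics/side0c.png

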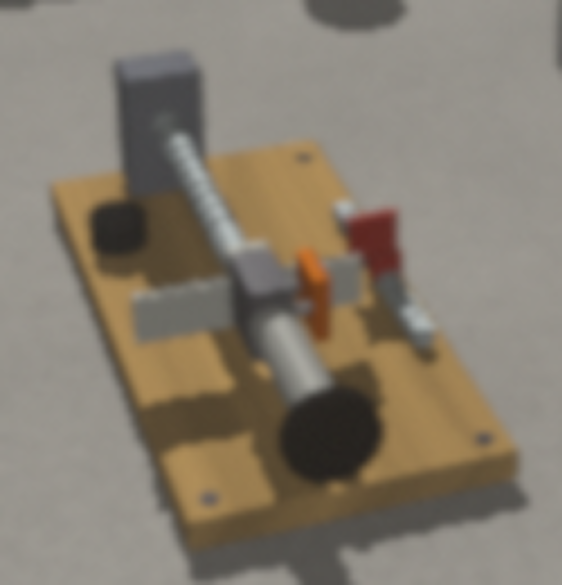

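The crops show the board corners, the flange (crop ends (372,132) and (400,308)), the red pointer at (297,105), the orange lever open, and the bracket at the left. Next I'll fit the jig pose, then the flange and mark x in the jig frame.

```bash
cat >> h.py <<'E'
def jw(P,p):
    x,y,a=P; c,s=np.cos(a),np.sin(a); return np.array([x+c*p[0]-s*p[1],y+s*p[0]+c*p[1],p[2]])
E
python3 - <<'E'
from h import *
from scipy.optimize import least_squares as LS
T,S=cam("top"),cam("side")
t=lambda u,v:((u+.5)/5-.5+230,(v+.5)/5-.5+195)
s=lambda u,v:((u+.5)/4.5-.5+185,(v+.5)/4.5-.5+175)
C=[(.19,-.11,.02),(-.17,-.11,.02),(-.17,.07,.02),(.19,.07,.02)]
ob=[(T,C[0],t(50,128)),(T,C[1],t(537,46)),(T,C[2],t(577,290)),(T,C[3],t(90,369)),
 (S,C[3],s(52,185)),(S,C[0],s(318,142)),(S,C[1],s(517,452)),(S,C[2],s(188,520))]
r=LS(lambda P:np.concatenate([proj(c,jw(P,p))-o for c,p,o in ob]),[.42,-.05,1.6])
P=r.x; print(P,r.fun.round(1).reshape(-1,2).tolist()); np.save("P.npy",P)
def jig(w): 
    d=w[:2]-P[:2]; c,q=np.cos(P[2]),np.sin(P[2]); return np.array([c*d[0]+q*d[1],-q*d[0]+c*d[1]]).round(4)
for nm,c,o,z in [("fl-",T,t(372,134),.073),("fl+",T,t(400,307),.073),("ptr",T,t(297,105),.068),("ptr tip",T,t(302,130),.055),("lever",T,t(418,174),.09),("foot",T,t(597,188),.09),("S fl- top",S,s(359,255),.073),("S fl+ top",S,s(135,295),.073),("S ptr l",S,s(350,220),.068),("S ptr r",S,s(395,211),.068)]:
    print(nm,jig(atz(c,*o,z)))
for n,c in(("T",T),("S",S)):
    h=cv2.cvtColor(c["image"],cv2.COLOR_BGR2HSV)
    u0,v0,u1,v1=(230,195,390,280) if n=="T" else (185,175,310,305)
    m=np.zeros(h.shape[:2],bool); m[v0:v1,u0:u1]=True
    for nm,lo,hi,z in(("red",0,5,.06),("orange",6,14,.075)):
        k=m&(((h[...,0]>=lo)&(h[...,0]<=hi))|((nm=="red")&(h[...,0]>173)))&(h[...,1]>170)&(h[...,2]>70)
        v,u=np.nonzero(k); print(n,nm,len(u),u.mean(),v.mean(),jig(atz(c,u.mean(),v.mean(),z)))
E
```

```text
[ 0.47224912 -0.06629891  1.75798732] [[-0.2, -1.1], [-0.3, -0.6], [0.2, -0.7], [-0.5, -0.2], [-0.7, -0.8], [-0.6, -0.6], [0.5, 0.3], [-1.0, 1.4]]
fl- [-0.0375 -0.061 ]
fl+ [-0.0366  0.0619]
ptr [ 0.0111 -0.0901]
ptr tip [ 0.0101 -0.0728]
lever [-0.0633 -0.0275]
foot [-0.1847  0.0024]
S fl- top [-0.0381 -0.0655]
S fl+ top [-0.0381  0.0616]
S ptr l [ 0.0072 -0.075 ]
S ptr r [ 0.0085 -0.103 ]
T red 20 288.9 215.35 [ 0.0111 -0.0916]
T orange 24 313.4583333333333 229.16666666666666 [-0.0656 -0.0286]
S red 0 nan nan [nan nan]
S orange 53 254.49056603773585 238.54716981132074 [-0.0649 -0.0312]<stdin>:21: RuntimeWarning: Mean of empty slice.
  ret = ret.dtype.type(ret / rcount)
```

```bash
cat >> h.py <<'E'
from scipy.spatial.transform import Rotation as R
def rel(s,P,j):   # jig target -> shift in tool axes, yaw turn (deg)
    M=R.from_rotvec(s["orientation"]).as_matrix(); d=M.T@(jw(P,j)-s["tool_pos"])
    g=M.T@jw((0,0,P[2]),(1,0,0)); a=np.degrees(np.arctan2(g[1],g[0])); a2=(a+90)%180-90
    return d.round(4),a.round(2),a2.round(2)
def injig(s,P):
    d=np.array(s["tool_pos"])-[P[0],P[1],0]; c,q=np.cos(P[2]),np.sin(P[2])
    return np.array([c*d[0]+q*d[1],-q*d[0]+c*d[1],d[2]]).round(4)
E
python3 - <<'E'
from h import *
P=np.load("P.npy"); s=status.read_state(); print(rel(s,P,(-.056,-.005,.14)), jw(P,(-.056,-.005,.14)),s["q"])
print(R.from_rotvec(s["orientation"]).as_matrix().round(3))
E
```

```text
(array([ 0.447 , -0.3708,  0.0954]), np.float64(-87.5), np.float64(-87.5)) [ 0.48758335 -0.12039014  0.14      ] [-1.42538194e+00  1.30909320e-01  1.48886868e+00  1.49156993e-05
  1.52298386e+00 -8.54124429e-02]
[[ 0.973  0.229 -0.   ]
 [ 0.229 -0.973  0.001]
 [ 0.    -0.001 -1.   ]]
```

Emit:
{"method": "servo_tool", "body": {
  "plan": "0.031 -0.026 0 -6; 0.062 -0.052 0 -13; 0.093 -0.077 0 -20; 0.124 -0.103 0 -27; 0.155 -0.129 0 -34; 0.186 -0.154 0 -41; 0.217 -0.18 0 -48; 0.248 -0.206 0 -55; 0.279 -0.231 0 -62; 0.31 -0.257 0 -69; 0.341 -0.283 0 -76; 0.372 -0.309 0 -83",
  "grip": -1,
  "grip_force": 10
}}

```text
t: 1.2
tool_pos: [0.4295, -0.1963, 0.2357]
orientation: [2.09, 2.345, 0.0]
force: [0.8, -0.6, -0.9]
opening: 0.0928
gripper_force: 0.0
```

```bash
python3 - <<'E'
from h import *
P=np.load("P.npy"); s=status.read_state(); print(s["t"],rel(s,P,(-.056,-.005,.14)),injig(s,P),s["opening"])
E
```

```text
1.2 (array([0.0688, 0.0664, 0.0957]), np.float64(-4.16), np.float64(-4.16)) [-0.1198  0.0662  0.2357] 0.09283811900610944
```

Emit:
{"method": "servo_tool", "body": {
  "plan": "0.03 0.03 0 -2; 0.06 0.058 0 -4.2; 0.069 0.066 0.02 -4.3; 0.069 0.066 0.05 -4.3; 0.069 0.066 0.075 -4.3; 0.069 0.066 0.075 -4.3; 0.069 0.066 0.075 -4.3"
}}

```text
t: 1.78
tool_pos: [0.4856, -0.1219, 0.1594]
orientation: [-2.006, -2.413, 0.002]
force: [0.6, -0.5, 0.6]
opening: 0.093
gripper_force: 0.0
```

```bash
python3 - <<'E'
from h import *
P=np.load("P.npy"); s=status.read_state(); print(s["t"],rel(s,P,(-.056,-.005,.066)),injig(s,P),s["opening"])
a=[]
for n,x in(("top",(230,175,390,280)),("side",(165,105,325,305))):
    c=cam(n); i=c["image"][x[1]:x[3],x[0]:x[2]]; i=cv2.resize(i,(400,int(400*i.shape[0]/i.shape[1])),interpolation=cv2.INTER_CUBIC); a.append(cv2.copyMakeBorder(i,0,600-i.shape[0],0,0,0))
    for y in(-.0515,.0415): print(n,proj(c,jw(P,(-.056,y,.14))))
cv2.imwrite("pics/b.png",np.hstack(a))
E
```

```text
1.7833 (array([0.0009, 0.0026, 0.0934]), np.float64(-0.19), np.float64(-0.19)) [-0.0571 -0.0027  0.1594] 0.09298538340751941
top [311.02167255 222.13241879]
top [315.66435922 249.40610438]
side [261.17312765 212.31861876]
side [223.13444057 218.5789873 ]
```

View pics/b.png

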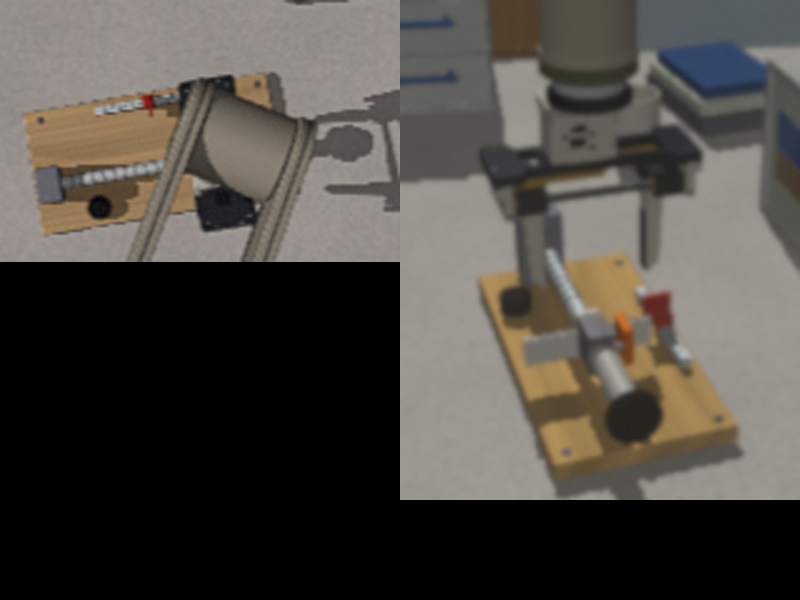

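The gripper straddles the sleeve: in the right panel the fingers are at (530,240) and (650,240), over the collar. I'll descend behind the flange.

Emit:
{"method": "servo_tool", "body": {
  "plan": "0.001 0.002 0.02 0; 0.001 0.002 0.04 0; 0.001 0.002 0.06 0; 0.001 0.002 0.08 0; 0.001 0.002 0.093 0; 0.001 0.002 0.093 0; 0.001 0.002 0.093 0"
}}

```text
t: 2.47
tool_pos: [0.4893, -0.1217, 0.0691]
orientation: [2.008, 2.414, 0.001]
force: [0.6, -0.3, 0.3]
opening: 0.0929
gripper_force: 0.0
```

```bash
cat > look.py <<'E'
from h import *
import sys
P=np.load("P.npy"); s=status.read_state(); print(s["t"],injig(s,P),s["opening"],s["force"].round(1))
c=cam("side"); x=(195,195,305,275); i=c["image"][x[1]:x[3],x[0]:x[2]]
cv2.imwrite(f"pics/{sys.argv[1]}.png",cv2.resize(i,None,fx=7,fy=7,interpolation=cv2.INTER_CUBIC))
E
python3 look.py c
```

```text
2.4667 [-0.0576 -0.0065  0.0691] 0.09286738967527534 [ 0.6 -0.3  0.3]
```

View pics/c.png

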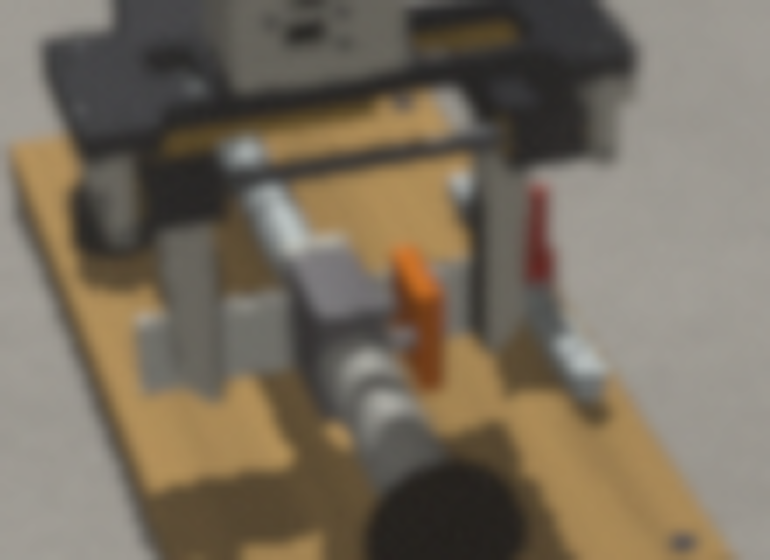

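Side view: the fingers (200,330) and (500,270) stand either side of the collar and lever, just behind the flange. I'll push slowly.

Emit:
{"method": "servo_tool", "body": {
  "plan": "0.005 -0.001 0.003 0; 0.009 -0.001 0.003 0; 0.013 -0.001 0.003 0; 0.017 -0.001 0.003 0; 0.021 -0.001 0.003 0; 0.025 -0.001 0.003 0; 0.029 -0.001 0.003 0; 0.033 -0.001 0.003 0; 0.037 -0.001 0.003 0; 0.04 -0.001 0.003 0; 0.04 -0.001 0.003 0; 0.04 -0.001 0.003 0"
}}

```text
t: 3.52
tool_pos: [0.4816, -0.0826, 0.0664]
orientation: [2.005, 2.414, 0.0]
force: [0.3, -5.8, 3.9]
opening: 0.0931
gripper_force: 3.0
```

```bash
python3 look.py d; python3 - <<'E'
from h import *
P=np.load("P.npy"); c=cam("side")
for nm,p in (("flange top -y corner, x=0.0",(-.004,-.065,.073)),("+y",(-.004,.065,.073)),("ptr tip top",(.008,-.073,.068)),("ptr out",(.008,-.105,.068))): print(nm,(proj(c,jw(P,p))-[195,195])*7+3)
E
```

```text
3.5167 [-0.0178 -0.0062  0.0664] 0.09309513839145206 [ 0.3 -5.8  3.9]
flange top -y corner, x=0.0 [458.34259377 210.31496471]
+y [109.55109336 270.7353009 ]
ptr tip top [469.01068347 202.35394823]
ptr out [550.09333052 188.33706721]
```

View pics/d.png

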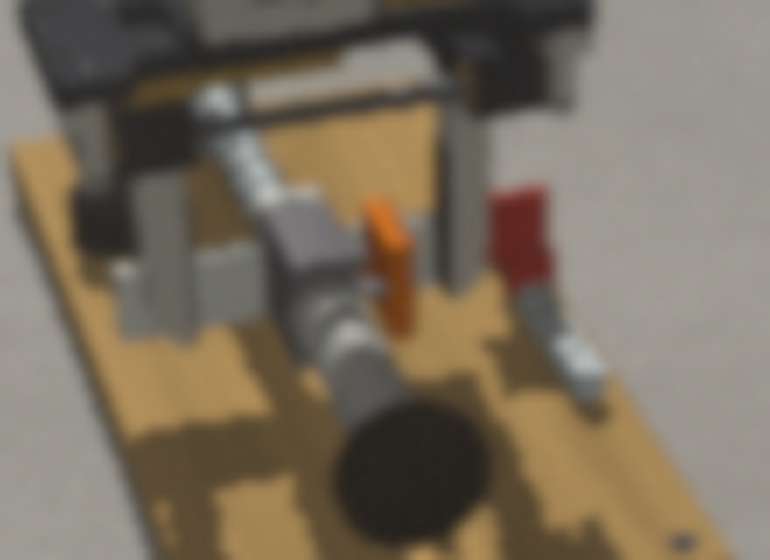

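Side view: the flange is now pushed in (left corner about (117,272)), roughly 15 mm short of the pointer (520,195). I'll take edge profiles along jig x at the known heights to get exact relative positions.

```bash
cat > prof.py <<'E'
from h import *
P=np.load("P.npy")
def prof(c,xs,ys,z):
    I=c["image"].astype(np.float32); out=[]
    for x in xs:
        p=np.array([proj(c,jw(P,(x,y,z))) for y in ys],np.float32)
        out.append(cv2.remap(I,p[:,:1],p[:,1:],cv2.INTER_LINEAR).mean((0,1)))
    return np.array(out).round().astype(int)
def show(c,nm,lo,hi,ys,z):
    xs=np.arange(lo,hi,.001); a=prof(c,xs,ys,z); print(nm)
    print(" ".join(f"{1e3*x:.0f}:{b}/{g}/{r}" for x,(b,g,r) in zip(xs,a)))
if __name__=="__main__":
    c=cam("side"); Y=np.linspace
    show(c,"flange+y",-.025,.012,Y(.050,.061,12),.073)
    show(c,"ptr",-.006,.026,Y(-.100,-.078,12),.068)
    t=cam("top"); t["image"]=cv2.imread("pics/top0.png")
    show(t,"top0 flange+y",-.05,-.022,Y(.02,.06,20),.073)
    show(t,"top0 flange-y",-.05,-.022,Y(-.06,-.04,20),.073)
    show(t,"top0 ptr",-.005,.026,Y(-.1,-.08,12),.068)
    s=cam("side"); s["image"]=cv2.imread("pics/side0.png")
    show(s,"side0 flange+y",-.055,-.022,Y(.02,.06,20),.073)
    show(s,"side0 ptr",-.005,.026,Y(-.1,-.08,12),.068)
E
python3 prof.py
```

```text
flange+y
-25:94/101/103 -24:94/101/103 -23:94/101/103 -22:94/101/103 -21:94/101/103 -20:94/101/103 -19:94/101/103 -18:94/101/103 -17:95/102/103 -16:95/102/104 -15:96/103/105 -14:97/104/106 -13:99/106/108 -12:101/108/110 -11:103/110/112 -10:105/112/114 -9:107/114/116 -8:108/116/118 -7:110/118/120 -6:111/119/121 -5:111/119/122 -4:109/118/120 -3:106/115/118 -2:103/112/115 -1:100/108/112 0:95/104/108 1:90/99/103 2:84/93/97 3:78/87/91 4:72/81/85 5:67/75/80 6:63/71/75 7:59/66/71 8:55/62/66 9:52/58/62 10:50/56/59 11:49/54/57 12:47/52/55
ptr
-6:48/54/102 -5:48/53/102 -4:47/53/102 -3:47/52/102 -2:47/52/102 -1:47/52/103 0:48/53/104 1:49/55/106 2:51/56/108 3:53/59/110 4:57/63/113 5:61/67/117 6:65/71/120 7:70/76/124 8:76/82/127 9:82/88/130 10:88/94/133 11:93/100/136 12:99/106/138 13:104/111/139 14:108/115/140 15:112/119/140 16:116/123/140 17:119/126/140 18:121/128/140 19:122/130/139 20:123/131/138 21:124/131/138 22:124/132/137 23:124/132/136 24:124/131/135 25:123/131/134
top0 flange+y
-50:85/119/148 -49:85/119/147 -48:84/119/147 -47:84/118/147 -46:84/117/145 -45:83/115/142 -44:84/113/139 -43:87/
[... 1439 characters left out ...]
1/124 -40:111/121/125 -39:109/120/125 -38:106/117/123 -37:102/115/122 -36:97/112/120 -35:92/108/118 -34:87/104/115 -33:81/100/113 -32:76/97/110 -31:71/93/108 -30:67/91/107 -29:64/89/105 -28:62/87/104 -27:60/85/103 -26:58/84/102 -25:57/84/101 -24:57/83/100 -23:56/82/99
side0 ptr
-5:48/53/100 -4:47/52/100 -3:46/51/100 -2:46/51/101 -1:46/51/102 0:46/51/103 1:47/52/105 2:48/53/107 3:50/56/110 4:54/59/114 5:58/63/118 6:62/68/122 7:68/74/126 8:74/80/130 9:81/87/134 10:88/94/138 11:95/102/142 12:102/109/145 13:109/116/147 14:115/122/149 15:120/127/150 16:125/132/151 17:129/136/152 18:133/140/152 19:135/143/153 20:137/145/153 21:139/147/154 22:140/148/154 23:141/149/154 24:142/150/155 25:141/150/155
```

```bash
cat > disp.py <<'E'
from prof import *
def org(img,z=.07):
    h=cv2.cvtColor(img,cv2.COLOR_BGR2HSV); f=img.astype(float)
    w=np.clip(f[...,2]-f[...,0]*1.0-60,0,None)*((h[...,0]>=5)&(h[...,0]<=13)&(h[...,1]>170))
    m=np.zeros_like(w); m[195:275,195:305]=1; w*=m; v,u=np.nonzero(w); k=w[v,u]; return (u*k).sum()/k.sum(),(v*k).sum()/k.sum(),len(u)
def jx(c,u,v,z):
    w=atz(c,u,v,z); d=w[:2]-P[:2]; a=P[2]; return np.array([np.cos(a)*d[0]+np.sin(a)*d[1],-np.sin(a)*d[0]+np.cos(a)*d[1]]).round(4)
if __name__=="__main__":
    c=cam("side"); i1=c["image"]; i0=cv2.imread("pics/side0.png")
    for i in(i0,i1): u=org(i); print(u,jx(c,u[0],u[1],.07))
    # template match of foot+tube end / lever patch, warped for scale via jig plane z=.07
    def rect(img,x0,x1):
        xs=np.arange(x0,x1,.0005); ys=np.arange(-.045,.04,.0005)
        p=np.array([[proj(c,jw(P,(x,y,.092))) for x in xs] for y in ys],np.float32); return cv2.remap(img,p[...,0],p[...,1],cv2.INTER_CUBIC)
    a=rect(i0,-.090,-.030); b=rect(i1,-.090,.030)
    r=cv2.matchTemplate(b,a,cv2.TM_CCOEFF_NORMED); _,m,_,l=cv2.minMaxLoc(r); print("collar match",m,l[0]*.5,l[1]*.5)
    t=cam("top"); t["image"]=cv2.imread("pics/top0.png")
    show(t,"top0 tip",-.005,.026,np.linspace(-.083,-.075,8),.066)
    s=dict(c); s["image"]=i0; show(s,"side0 tip",-.005,.026,np.linspace(-.083,-.076,8),.068)
    T1=cam("top"); cv2.imwrite("pics/topnow.png",T1["image"])
E
python3 disp.py
```

```text
(np.float64(254.2992443324937), np.float64(236.50277078085642), 51) [-0.0486 -0.0357]
(np.float64(250.4629411764706), np.float64(231.1094117647059), 48) [-0.0216 -0.0339]
collar match 0.9771229028701782 34.0 0.0
top0 tip
-5:62/88/109 -4:64/90/110 -3:64/90/111 -2:65/91/113 -1:65/91/113 0:66/91/113 1:66/91/113 2:66/91/114 3:64/89/115 4:61/84/115 5:58/80/116 6:55/75/118 7:51/68/122 8:46/61/124 9:41/53/126 10:40/51/125 11:44/58/126 12:49/65/127 13:54/73/128 14:59/81/130 15:64/89/132 16:69/97/134 17:74/103/136 18:75/104/136 19:76/105/136 20:76/107/137 21:78/109/137 22:79/110/137 23:80/111/137 24:81/112/139 25:82/113/140
side0 tip
-5:35/40/95 -4:35/41/95 -3:36/41/96 -2:36/42/97 -1:38/43/98 0:40/45/100 1:42/47/103 2:45/50/106 3:49/54/109 4:54/59/113 5:60/65/117 6:66/71/122 7:73/78/126 8:80/85/131 9:88/93/135 10:95/101/138 11:103/108/141 12:111/116/145 13:119/124/147 14:125/131/149 15:131/136/151 16:135/141/152 17:140/145/154 18:145/150/156 19:149/154/158 20:152/158/159 21:153/159/161 22:154/161/163 23:155/162/164 24:155/163/166 25:154/164/167
```

```bash
python3 - <<'E'
from disp import *
c=cam("side"); i1=c["image"]; i0=cv2.imread("pics/side0.png")
def rect(img,x0,x1,y0,y1,z):
    xs=np.arange(x0,x1,.0005); ys=np.arange(y0,y1,.0005)
    p=np.array([[proj(c,jw(P,(x,y,z))) for x in xs] for y in ys],np.float32); return cv2.remap(img,p[...,0],p[...,1],cv2.INTER_CUBIC)
G=lambda i:cv2.cvtColor(i,cv2.COLOR_BGR2GRAY).astype(np.float32)
O=lambda i:np.clip(i[...,2].astype(np.float32)-i[...,0]-20,0,None)-0
for nm,f,x0,x1,y0,y1,z in(("lever",O,-.085,-.03,-.045,-.02,.08),("lever90",O,-.085,-.03,-.045,-.02,.09),("collar",G,-.08,-.03,-.012,.015,.092),("foot",G,-.215,-.165,-.03,.03,.07),("foot2",G,-.2,-.16,-.025,.025,.08),("tube",G,-.18,-.08,-.015,.015,.083),("flange+",G,-.06,-.02,.052,.072,.073)):
    a=f(rect(i0,x0,x1,y0,y1,z)); b=f(rect(i1,x0,x1+.06,y0-.003,y1+.003,z))
    r=cv2.matchTemplate(b,a,cv2.TM_CCOEFF_NORMED); _,m,_,l=cv2.minMaxLoc(r); print(nm,round(m,3),l[0]*.5,l[1]*.5-3)
T=cv2.imread("pics/topnow.png")[195:280,230:390]; cv2.imwrite("pics/e.png",cv2.resize(T,None,fx=5,fy=5,interpolation=cv2.INTER_CUBIC))
E
```

```text
lever 0.997 34.0 0.5
lever90 0.998 34.0 0.0
collar 0.993 34.0 0.0
foot 0.91 36.5 -2.5
foot2 0.916 39.0 -1.5
tube 0.785 37.5 1.5
flange+ 0.392 9.0 3.0
```

View pics/e.png

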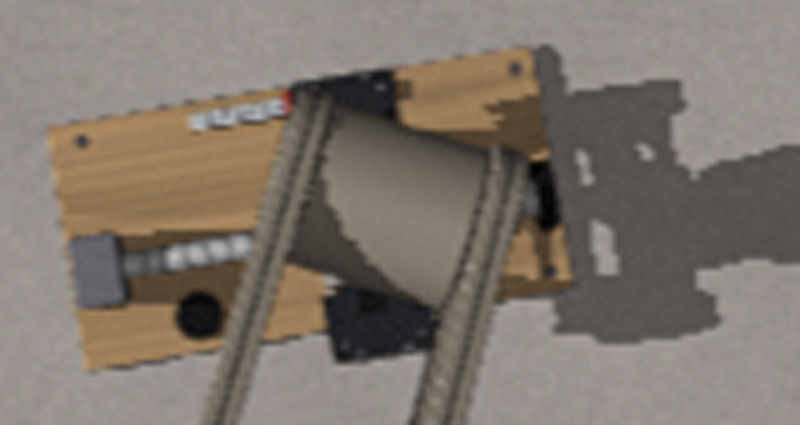

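The top view hides the flange under the arm. In the side view, the lever and collar templates (correlation 0.997) put the displacement so far at 34 mm of about 47. I'll push 10 mm more, then compare directly.

Emit:
{"method": "servo_tool", "body": {
  "plan": "0.003 -0.001 0 0; 0.006 -0.001 0 0; 0.008 -0.001 0 0; 0.01 -0.001 0 0; 0.01 -0.001 0 0; 0.01 -0.001 0 0"
}}

```text
t: 4.47
tool_pos: [0.4796, -0.0731, 0.0666]
orientation: [2.004, 2.412, 0.002]
force: [4.4, -5.9, 0.2]
opening: 0.0931
gripper_force: 3.3
```

```bash
cat > m.py <<'E'
from disp import *
import sys
c=cam("side"); i1=c["image"]; i0=cv2.imread("pics/side0.png")
s=status.read_state(); print(s["t"],injig(s,P),s["opening"],s["gripper_force"],s["force"].round(1))
def rect(img,x0,x1,y0,y1,z):
    xs=np.arange(x0,x1,.00025); ys=np.arange(y0,y1,.0005)
    p=np.array([[proj(c,jw(P,(x,y,z))) for x in xs] for y in ys],np.float32); return cv2.remap(img,p[...,0],p[...,1],cv2.INTER_CUBIC)
G=lambda i:cv2.cvtColor(i,cv2.COLOR_BGR2GRAY).astype(np.float32)
O=lambda i:np.clip(i[...,2].astype(np.float32)-i[...,0]-20,0,None)
for nm,f,x0,x1,y0,y1,z in(("lever",O,-.085,-.03,-.045,-.02,.08),("lever90",O,-.085,-.03,-.045,-.02,.09),("collar",G,-.08,-.03,-.012,.015,.092),("ptr",O,-.01,.03,-.11,-.07,.068)):
    k=0 if nm=="ptr" else .02
    a=f(rect(i0,x0,x1,y0,y1,z)); b=f(rect(i1,x0+k-.005,x1+k+.04,y0-.003,y1+.01,z))
    r=cv2.matchTemplate(b,a,cv2.TM_CCOEFF_NORMED); _,m,_,l=cv2.minMaxLoc(r); print(nm,round(m,3),l[0]*.25+(k-.005)*1e3,l[1]*.5-3)
show(c,"flange+y",-.01,.025,np.linspace(.056,.063,10),.073)
show(c,"top of flange over collar",-.01,.025,np.linspace(-.010,.010,10),.092)
I=i1[200:260,205:285]; cv2.imwrite(f"pics/{sys.argv[1]}.png",cv2.resize(I,None,fx=10,fy=10,interpolation=cv2.INTER_CUBIC))
q=lambda p:((proj(c,jw(P,p))-[205,200])*10+4.5).round(0)
for x in(.006,.010): print(x,"flange mid ends",q((x,-.065,.073)),q((x,.065,.073)),"ptr",q((x,-.073,.068)))
E
python3 m.py f
```

```text
4.5167 [-0.008  -0.0059  0.0666] 0.09285507765368153 3.2781891524791718 [ 4.1 -5.3  2.3]
lever 0.996 44.5 0.0
lever90 0.996 43.5 0.0
collar 0.994 43.75 0.0
ptr 0.97 0.5 -1.5
flange+y
-10:100/106/107 -9:100/107/107 -8:101/107/108 -7:101/108/109 -6:102/108/109 -5:102/109/110 -4:104/110/112 -3:106/113/114 -2:109/115/117 -1:111/118/119 -0:113/120/122 1:115/122/124 2:116/123/125 3:117/124/125 4:118/125/126 5:117/124/126 6:114/121/122 7:109/115/117 8:103/109/111 9:97/103/105 10:91/96/98 11:83/88/90 12:76/80/82 13:68/72/74 14:60/64/66 15:54/57/59 16:49/53/54 17:46/49/51 18:43/46/48 19:40/43/45 20:38/41/43 21:38/40/43 22:37/40/42 23:37/40/42 24:37/40/42
top of flange over collar
-10:117/116/120 -9:118/117/120 -8:118/118/121 -7:119/119/122 -6:120/120/123 -5:121/122/125 -4:123/124/127 -3:125/127/130 -2:128/131/134 -1:131/134/137 -0:134/138/141 1:137/142/145 2:139/146/149 3:142/149/152 4:144/153/156 5:147/156/160 6:149/158/162 7:149/159/164 8:148/160/164 9:147/159/164 10:145/158/164 11:143/156/163 12:140/155/161 13:138/153/160 14:135/151/159 15:133/150/157 16:130/148/156 17:128/146/155 18:126/145/154 19:125/144/153 20:124/143/153 21:123/142/152 22:122/142/152 23:121/141/151 24:121/141/151
0.006 flange mid ends [543. 232.] [ 48. 317.] ptr [573. 243.]
0.01 flange mid ends [538. 224.] [ 45. 309.] ptr [568. 236.]
```

View pics/f.png

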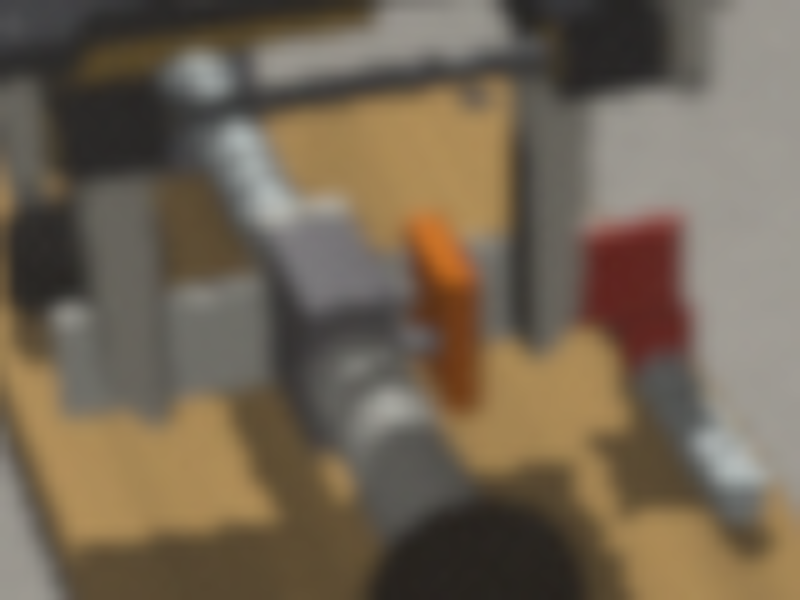

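The picture shows the flange's left end at (70,310), and the pointer's top edge at (630,225). The flange is a few mm short. I'll fit blurred step models with the known thicknesses to both, in the initial image and the present one.

```bash
cat > fit.py <<'E'
from prof import *
from scipy.optimize import least_squares
from scipy.special import ndtr
def fit(c,lo,hi,ys,z,w):
    xs=np.arange(lo,hi,.001); I=c["image"].astype(np.float32)
    D=np.array([[*cv2.remap(I,*[np.float32([[v]]) for v in proj(c,jw(P,(x,y,z)))],cv2.INTER_LINEAR).ravel()] for x in xs for y in ys]).reshape(len(xs),len(ys),3).mean(1)
    def basis(q):
        a=ndtr((xs-q[0]+w/2)/q[1]); b=ndtr((xs-q[0]-w/2)/q[1]); return np.c_[1-a,a-b,b,b*(xs-q[0])*100]
    def res(q):
        B=basis(q); k=np.linalg.lstsq(B,D,rcond=None)[0]; return (B@k-D).ravel()
    best=min((least_squares(res,[g,s],bounds=([lo,.0015],[hi,.004])) for g in np.linspace(lo+.008,hi-.008,6) for s in(.002,.003)),key=lambda r:r.cost)
    k=np.linalg.lstsq(basis(best.x),D,rcond=None)[0]
    return (best.x*1e3).round(2).tolist(),round(best.cost,1),k[:3].round().astype(int).tolist()
if __name__=="__main__":
    L=np.linspace; s0=cam("side"); s1=dict(s0); s0=dict(s0,image=cv2.imread("pics/side0.png"))
    for y in((.016,.03),(.03,.045),(.045,.06)): print("s0 flange",y,fit(s0,-.055,-.022,L(*y,8),.073,.008))
    for y in((-.083,-.076),(-.1,-.085)): print("s0 ptr",y,fit(s0,-.008,.026,L(*y,8),.068,.004)); print("s1 ptr",y,fit(s1,-.008,.026,L(*y,8),.068,.004))
    for y in((.014,.022),(.02,.028),(.056,.063)): print("s1 flange",y,fit(s1,-.01,.022,L(*y,8),.073,.008))
    t=dict(cam("top"),image=cv2.imread("pics/top0.png"))
    for y in((.02,.04),(.04,.06),(-.06,-.045)): print("t0 flange",y,fit(t,-.05,-.022,L(*y,8),.073,.008))
    print("t0 ptr",fit(t,-.002,.02,L(-.083,-.075,8),.068,.004))
E
python3 fit.py
```

```text
s0 flange (0.016, 0.03) ([-39.96, 4.0], np.float64(15.7), [[100, 106, 107], [120, 126, 128], [75, 90, 101]])
s0 flange (0.03, 0.045) ([-39.57, 4.0], np.float64(7.6), [[101, 107, 108], [117, 123, 125], [66, 81, 92]])
s0 flange (0.045, 0.06) ([-39.7, 4.0], np.float64(4.9), [[101, 107, 108], [127, 135, 138], [82, 112, 133]])
s0 ptr (-0.083, -0.076) ([7.82, 4.0], np.float64(100.9), [[36, 41, 95], [78, 86, 153], [122, 124, 139]])
s1 ptr (-0.083, -0.076) ([6.63, 4.0], np.float64(87.1), [[35, 40, 97], [67, 72, 124], [111, 120, 148]])
s0 ptr (-0.1, -0.085) ([7.09, 4.0], np.float64(136.0), [[52, 57, 102], [41, 46, 124], [114, 120, 152]])
s1 ptr (-0.1, -0.085) ([7.11, 4.0], np.float64(184.5), [[49, 55, 104], [40, 44, 125], [119, 126, 159]])
s1 flange (0.014, 0.022) ([4.25, 4.0], np.float64(22.7), [[100, 106, 107], [117, 124, 125], [76, 91, 100]])
s1 flange (0.02, 0.028) ([3.95, 4.0], np.float64(15.8), [[105, 111, 112], [124, 131, 132], [77, 92, 100]])
s1 flange (0.056, 0.063) ([5.1, 4.0], np.float64(50.1), [[100, 107, 108], [131, 138, 140], [75, 79, 81]])
t0 flange (0.02, 0.04) ([-34.51, 3.2], np.float64(614.6), [[84, 115, 141], [154, 145, 138], [55, 113, 164]])
t0 flange (0.04, 0.06) ([-41.44, 1.69], np.float64(951.0), [[82, 119, 150], [92, 109, 126], [177, 164, 155]])
t0 flange (-0.06, -0.045) ([-34.51, 2.07], np.float64(707.8), [[82, 109, 133], [153, 153, 155], [75, 113, 147]])
t0 ptr ([9.88, 2.81], np.float64(34.7), [[65, 91, 112], [19, 18, 134], [65, 91, 120]])
```

```bash
sed -e 's/,b\*(xs-q\[0\])\*100\]/]/' -e 's/\.004\])) for g/.007])) for g/' fit.py > fit2.py; python3 - <<'E'
from fit2 import *
L=np.linspace; s1=cam("side"); s0=dict(s1,image=cv2.imread("pics/side0.png"))
print("s0 flange",fit(s0,-.058,-.026,L(.02,.045,10),.073,.008)); print("s1 flange",fit(s1,-.014,.018,L(.016,.028,8),.073,.008))
for y in((-.082,-.077),(-.09,-.082),(-.1,-.09)):
  for n,s in(("s0",s0),("s1",s1)): print(n,"ptr",y,fit(s,-.008,.022,L(*y,8),.068,.004))
# top: dark side | top 8mm | +x face strip 1.9mm | board
t=dict(s1); t=dict(cam("top"),image=cv2.imread("pics/top0.png")); I=t["image"].astype(np.float32)
o=t["world_from_camera"][:3,3]; d=o[:2]-P[:2]; print("cam jig x",np.cos(P[2])*d[0]+np.sin(P[2])*d[1])
for y in((.02,.045),(-.06,-.05)):
    xs=np.arange(-.056,-.018,.001); ys=L(*y,12)
    D=np.array([[cv2.remap(I,*[np.float32([[v]]) for v in proj(t,jw(P,(x,yy,.073)))],cv2.INTER_LINEAR).ravel() for yy in ys] for x in xs]).mean(1)
    for sh in(0,.003,.005):
      def B(q):
        e=[ndtr((xs-q[0]-k)/q[1]) for k in(-.004-sh,-.004,.004,.0059)]
        cols=[1-e[0],e[1]-e[2],e[2]-e[3],e[3]]+([e[0]-e[1]] if sh else []); return np.c_[tuple(cols)]
      f=lambda q:(B(q)@np.linalg.lstsq(B(q),D,rcond=None)[0]-D).ravel()
      r=min((least_squares(f,[g,.002],bounds=([-.045,.001],[-.028,.005])) for g in(-.04,-.037,-.034)),key=lambda r:r.cost)
      print("t0",y,sh,(r.x*1e3).round(2),round(r.cost,1),np.linalg.lstsq(B(r.x),D,rcond=None)[0].round().astype(int).tolist())
E
```

```text
s0 flange ([-39.19, 4.82], np.float64(4.1), [[100, 107, 108], [127, 131, 132], [52, 73, 88]])
s1 flange ([4.81, 5.14], np.float64(8.9), [[102, 108, 109], [135, 138, 138], [53, 75, 91]])
s0 ptr (-0.082, -0.077) ([7.22, 6.64], np.float64(28.4), [[34, 40, 91], [-3, 1, 127], [160, 165, 161]])
s1 ptr (-0.082, -0.077) ([11.16, 6.02], np.float64(7.6), [[32, 37, 95], [177, 186, 223], [100, 109, 110]])
s0 ptr (-0.09, -0.082) ([9.42, 5.22], np.float64(5.6), [[35, 40, 94], [76, 83, 171], [137, 146, 151]])
s1 ptr (-0.09, -0.082) ([9.67, 4.96], np.float64(11.8), [[32, 37, 96], [98, 103, 184], [132, 142, 149]])
s0 ptr (-0.1, -0.09) ([5.19, 6.75], np.float64(63.3), [[69, 75, 105], [-95, -94, 77], [143, 151, 158]])
s1 ptr (-0.1, -0.09) ([4.87, 6.86], np.float64(67.6), [[70, 76, 108], [-117, -117, 69], [148, 155, 164]])
cam jig x 0.06823271502263649
t0 (0.02, 0.045) 0 [-39.18   2.89] 230.2 [[82, 117, 146], [104, 115, 126], [257, 210, 173], [85, 119, 147]]
t0 (0.02, 0.045) 0.003 [-33.85   2.61] 120.7 [[83, 117, 145], [140, 146, 151], [45, 93, 139], [86, 120, 148], [116, 106, 102]]
t0 (0.02, 0.045) 0.005 [-39.6    3.21] 152.7 [[84, 116, 142], [99, 109, 120], [283, 226, 180], [85, 118, 147], [78, 122, 157]]
t0 (-0.06, -0.05) 0 [-40.35   3.43] 235.1 [[82, 115, 143], [72, 94, 114], [416, 322, 248], [83, 117, 144]]
t0 (-0.06, -0.05) 0.003 [-35.1    3.35] 157.5 [[81, 115, 143], [183, 178, 173], [20, 68, 115], [84, 118, 146], [38, 53, 69]]
t0 (-0.06, -0.05) 0.005 [-40.62   3.63] 177.8 [[82, 113, 139], [63, 85, 105], [448, 346, 267], [83, 117, 144], [85, 124, 157]]
```

```bash
cat > fit3.py <<'E'
from prof import *
from scipy.optimize import least_squares
from scipy.special import ndtr
def fit(c,lo,hi,ys,z,w,k,sg=None):
    xs=np.arange(lo,hi,.001); I=c["image"].astype(np.float32)
    D=np.array([[cv2.remap(I,*[np.float32([[v]]) for v in proj(c,jw(P,(x,y,z)))],cv2.INTER_LINEAR).ravel() for y in ys] for x in xs]).mean(1)
    def B(q):
        s=sg or q[1]; a=ndtr((xs-q[0]+w/2)/s); b=ndtr((xs-q[0]-w/2)/s); return np.c_[1-a+k*(a-b),b]
    f=lambda q:(B(q)@np.linalg.lstsq(B(q),D,rcond=None)[0]-D).ravel()
    r=least_squares(f,[(lo+hi)/2,.004],bounds=([lo,.002],[hi,.008])); return (r.x*1e3).round(2).tolist(),round(r.cost,1)
if __name__=="__main__":
    L=np.linspace; s1=cam("side"); s0=dict(s1,image=cv2.imread("pics/side0.png"))
    for k in(1.15,1.25,1.35):
      for sg in(None,.005):
        print(k,sg,"fl0",fit(s0,-.058,-.026,L(.02,.045,10),.073,.008,k,sg),"fl1",fit(s1,-.014,.018,L(.016,.028,8),.073,.008,k,sg),
        *[(n,fit(s,-.008,.022,L(-.09,-.08,8),.068,.004,k,sg)) for n,s in(("p0",s0),("p1",s1))])
E
python3 fit3.py
```

```text
1.15 None fl0 ([-38.92, 3.91], np.float64(52.9)) fl1 ([5.25, 3.82], np.float64(121.7)) ('p0', ([7.62, 5.47], np.float64(230.9))) ('p1', ([6.49, 4.78], np.float64(262.4)))
1.15 0.005 fl0 ([-38.09, 4.0], np.float64(157.0)) fl1 ([6.19, 4.0], np.float64(254.7)) ('p0', ([7.52, 4.0], np.float64(254.1))) ('p1', ([6.51, 4.0], np.float64(268.5)))
1.25 None fl0 ([-39.17, 4.89], np.float64(10.8)) fl1 ([4.95, 4.75], np.float64(23.4)) ('p0', ([7.82, 5.35], np.float64(159.9))) ('p1', ([6.71, 4.68], np.float64(181.7)))
1.25 0.005 fl0 ([-39.09, 4.0], np.float64(12.1)) fl1 ([5.15, 4.0], np.float64(31.1)) ('p0', ([7.76, 4.0], np.float64(172.6))) ('p1', ([6.73, 4.0], np.float64(194.0)))
1.35 None fl0 ([-39.13, 5.85], np.float64(49.2)) fl1 ([4.95, 5.66], np.float64(34.5)) ('p0', ([8.03, 5.27], np.float64(101.9))) ('p1', ([6.94, 4.62], np.float64(120.0)))
1.35 0.005 fl0 ([-39.8, 4.0], np.float64(139.4)) fl1 ([4.42, 4.0], np.float64(95.0)) ('p0', ([7.98, 4.0], np.float64(109.4))) ('p1', ([6.95, 4.0], np.float64(136.8)))
```

```bash
python3 - <<'E'
from fit3 import *
L=np.linspace; t=dict(cam("top"),image=cv2.imread("pics/top0.png")); I=t["image"].astype(np.float32)
def go(nm,lo,hi,y,z,w,st,tops,strip=None):
    xs=np.arange(lo,hi,.001); ys=L(*y,10)
    D=np.array([[cv2.remap(I,*[np.float32([[v]]) for v in proj(t,jw(P,(x,yy,z)))],cv2.INTER_LINEAR).ravel() for yy in ys] for x in xs]).mean(1)
    for top in tops:
      def parts(q):
        e=[ndtr((xs-q[0]-k)/q[1]) for k in(-w/2,w/2,w/2+st)]; fx=np.outer(e[0]-e[1],top) if top else 0
        return np.c_[tuple([1-e[0],e[1]-e[2],e[2]]+([] if top else [e[0]-e[1]]))],D-fx
      def f(q):
        B,d=parts(q); return (B@np.linalg.lstsq(B,d,rcond=None)[0]-d).ravel()
      r=min((least_squares(f,[g,s],bounds=([lo,.001],[hi,.005])) for g in L(lo+.012,hi-.012,6) for s in(.002,.003)),key=lambda r:r.cost)
      B,d=parts(r.x); print(nm,y,top,(r.x*1e3).round(2),round(r.cost,1),np.linalg.lstsq(B,d,rcond=None)[0].round().astype(int).tolist())
for y in((.02,.045),(.045,.06),(-.06,-.05)): go("fl",-.056,-.018,y,.073,.008,.0019,[(110,115,117),(120,125,127),(130,135,137),(140,145,147),None])
for y in((-.082,-.076),(-.084,-.079)): go("ptr",-.004,.022,y,.068,.004,.001,[(35,40,100),(45,50,120),(60,65,150),None])
E
```

```text
fl (0.02, 0.045) (110, 115, 117) [-38.86   3.01] 369.5 [[81, 117, 146], [244, 213, 198], [84, 118, 147]]
fl (0.02, 0.045) (120, 125, 127) [-38.06   2.47] 348.7 [[82, 116, 145], [198, 182, 179], [85, 118, 147]]
fl (0.02, 0.045) (130, 135, 137) [-36.56   2.1 ] 618.3 [[83, 115, 143], [141, 149, 165], [84, 118, 147]]
fl (0.02, 0.045) (140, 145, 147) [-34.68   2.53] 885.7 [[85, 115, 141], [70, 106, 147], [85, 119, 148]]
fl (0.02, 0.045) None [-39.17   2.87] 231.8 [[82, 117, 145], [256, 209, 172], [85, 118, 147], [104, 115, 126]]
fl (0.045, 0.06) (110, 115, 117) [-38.74   2.55] 912.2 [[82, 117, 147], [271, 247, 236], [85, 117, 145]]
fl (0.045, 0.06) (120, 125, 127) [-38.09   2.4 ] 1795.4 [[82, 116, 145], [239, 224, 220], [84, 117, 145]]
fl (0.045, 0.06) (130, 135, 137) [-36.88   2.24] 2767.7 [[82, 115, 143], [188, 191, 201], [83, 116, 144]]
fl (0.045, 0.06) (140, 145, 147) [-34.35   1.21] 2083.4 [[86, 114, 140], [87, 123, 155], [85, 117, 146]]
fl (0.045, 0.06) None [-39.54   2.96] 171.2 [[85, 120, 149], [347, 291, 244], [84, 117, 145], [83, 97, 111]]
fl (-0.06, -0.05) (110, 115, 117) [-39.
[... 624 characters left out ...]
50, 120) [8.95 2.88] 167.9 [[64, 90, 112], [-68, -82, 125], [80, 111, 138]]
ptr (-0.082, -0.076) (60, 65, 150) [8.49 3.04] 112.7 [[64, 91, 109], [-136, -157, 13], [80, 112, 140]]
ptr (-0.082, -0.076) None [7.01 3.62] 60.2 [[62, 87, 108], [-322, -496, 25], [80, 113, 139], [103, 147, 140]]
ptr (-0.084, -0.079) (35, 40, 100) [8.2 4.1] 193.0 [[51, 70, 81], [-150, -211, 205], [64, 88, 118]]
ptr (-0.084, -0.079) (45, 50, 120) [8.19 4.27] 271.5 [[50, 70, 79], [-201, -266, 129], [66, 90, 119]]
ptr (-0.084, -0.079) (60, 65, 150) [8.15 5.  ] 423.5 [[51, 72, 76], [-319, -409, 19], [70, 95, 122]]
ptr (-0.084, -0.079) None [6.07 5.  ] 106.6 [[51, 69, 90], [-448, -730, 560], [65, 90, 115], [99, 159, -23]]
```

Fits from both views agree on a total travel of about 47.8 mm with 43.9 mm done, so I'll push 4 mm more and hold.

Emit:
{"method": "servo_tool", "body": {
  "plan": "0.002 -0.001 0 0; 0.004 -0.001 0 0; 0.004 -0.001 0 0; 0.004 -0.001 0 0; 0.004 -0.001 0 0; 0.004 -0.001 0 0; 0.004 -0.001 0 0; 0.004 -0.001 0 0; 0.004 -0.001 0 0; 0.004 -0.001 0 0; 0.004 -0.001 0 0; 0.004 -0.001 0 0"
}}

```text
t: 5.82
tool_pos: [0.4783, -0.0694, 0.0667]
orientation: [2.004, 2.412, 0.003]
force: [7.3, -5.4, -0.3]
opening: 0.0926
gripper_force: 3.4
```

```bash
python3 m.py g | head -5; python3 - <<'E'
from fit2 import fit as f2
from fit3 import *
L=np.linspace; s=cam("side")
print("fl",fit(s,-.009,.023,L(.016,.028,8),.073,.008,1.25),f2(s,-.009,.023,L(.016,.028,8),.073,.008),"ptr",fit(s,-.008,.022,L(-.09,-.08,8),.068,.004,1.25),f2(s,-.008,.022,L(-.09,-.082,8),.068,.004))
E
```

```text
5.8667 [-0.0042 -0.0053  0.0666] 0.09280806139976604 3.394249901175499 [ 5.7 -5.5  0.8]
lever 0.995 48.0 0.5
lever90 0.994 47.5 0.0
collar 0.989 47.5 -0.5
ptr 0.98 0.25 -0.5
fl ([8.84, 4.79], np.float64(33.3)) ([8.65, 5.32], np.float64(9.4), [[101, 108, 109], [138, 141, 139], [52, 75, 91]]) ptr ([7.04, 4.93], np.float64(181.6)) ([9.62, 5.08], np.float64(7.2), [[32, 37, 96], [92, 98, 182], [135, 144, 151]])
```

At the pointer within measurement accuracy (flange 8.7 mm, pointer about 9 mm in the same picture) after about 0.9 s of holding. Closing the lever.

Emit:
{"method": "servo_tool", "body": {
  "plan": "0 0 0 0; 0 0 0 0; 0 0 0 0; 0 0 0 0; 0 0 0 0; 0 0 0 0; 0 0 0 0; 0 0 0 0; 0 0 0 0; 0 0 0 0; 0 0 0 0; 0 0 0 0",
  "grip": 1,
  "grip_force": 20
}}

```text
t: 6.92
tool_pos: [0.478, -0.0689, 0.0653]
orientation: [2.005, 2.412, 0.003]
force: [14.2, -5.1, -12.5]
opening: 0.0339
gripper_force: 21.0
```

```bash
cat > n.py <<'E'
from fit2 import fit as f2
from fit3 import *
L=np.linspace; s=cam("side")
for y in((.028,.04),(.045,.06)): print("fl",fit(s,-.009,.023,L(*y,8),.073,.008,1.25),f2(s,-.009,.023,L(*y,8),.073,.008))
print("ptr",fit(s,-.008,.022,L(-.09,-.08,8),.068,.004,1.25),f2(s,-.008,.022,L(-.09,-.082,8),.068,.004))
E
python3 m.py h | head -5; python3 n.py
```

```text
6.9667 [-0.0036 -0.0051  0.0653] 0.03374201106632727 20.963957458734512 [ 14.   -4.4 -12. ]
lever 0.832 53.5 10.0
lever90 0.781 53.5 10.0
collar 0.917 48.0 -3.0
ptr 0.999 0.0 0.0
fl ([9.38, 4.93], np.float64(23.8)) ([9.21, 5.52], np.float64(4.2), [[99, 106, 107], [135, 139, 139], [48, 69, 83]])
fl ([10.22, 4.46], np.float64(70.0)) ([10.0, 5.22], np.float64(2.1), [[104, 110, 111], [145, 152, 153], [34, 36, 39]])
ptr ([7.64, 5.4], np.float64(150.7)) ([9.51, 5.26], np.float64(8.0), [[32, 38, 96], [84, 89, 177], [141, 150, 155]])
```

View pics/h.png

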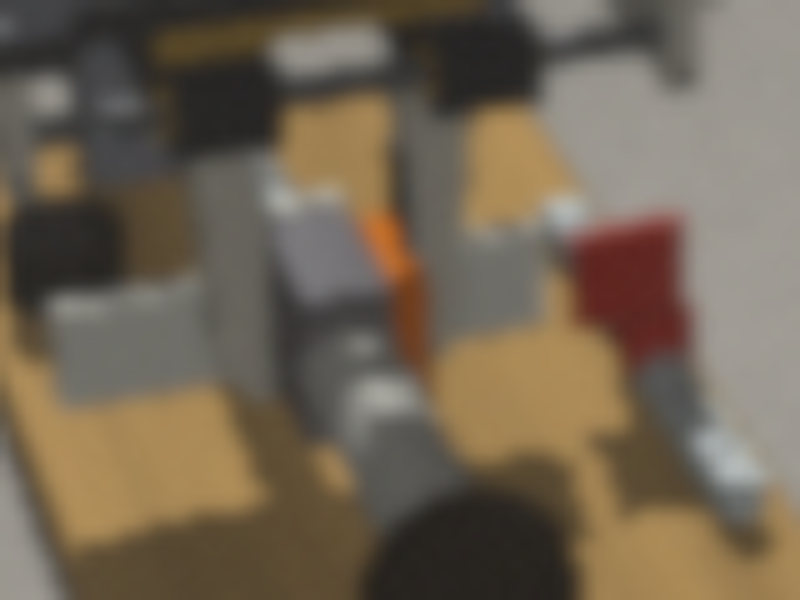

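The flange line, running from (50,300) to (540,230), matches the pointer's top edge near (630,225). The lever is flat on the collar: opening is 33.8 mm against 34 mm expected closed. The pointer hasn't moved. Handing in.

```bash
python3 -c "
from plant import robot; print(robot.close_job())"
```

```text
the job is handed in; nothing more can be done
None
```

Handed in: I pushed the sleeve in until the flange was level with the red pointer (within about 1–2 mm from the camera images) and held it there for about a second. I then closed the cam lever fully (34 mm across collar and lever); the gripper still holds both at the mark, and the side camera shows the pointer has not moved.

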